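Unload the block heater into the vial rack, order kept

ROBOT

A 6-joint arm with a two-finger parallel gripper is mounted at the origin on the work surface. World frame = base frame: x ahead of the robot, y to its left, z up, the work surface at z = 0. Lengths are in m, angles in rad, forces in N, time in s.
With the tool pointing down it reaches from about 0.35 to 0.775 m from the base axis. Payload 7.3 kg.
Tool frame: the origin (TCP) lies between the finger pads; the fingertips stand 8 mm ahead of it and the grasp point (between the pads) lies 11 mm behind it (robot.nose_length is the distance from the TCP to the fingertips, in m); z points along the fingers, y is the line along which they close (so a half turn about z gives the same grasp; the last joint's range is limited). The gripper opens to 92 mm and grips with 3 to 60 N. Pads are 19 mm wide; open, the fingers measure 130 mm over their backs; the gripper's body (75 mm by 190 mm) begins 47 mm behind the grasp point.
Start: joints at [1.05, 0.342, 1.524, -0, 1.275, -0.146], TCP at [0.192, 0.489, 0.235] pointing down, gripper open.
Joint ranges: [-2.53, 2.53], [-0.77, 2.02], [0.04, 2.7], [-1, 4.14], [0.28, 2.66], [-3.11, 3.11]. Speed limits (rad/s): [2.57, 2.57, 3.14, 3.14, 3.14, 3.14].

INTERFACE

Orientations are given as [roll, pitch, yaw] about the fixed x, y, z axes, in that order (R = Rz(yaw) Ry(pitch) Rx(roll)).
In Python, from cell import robot gives the robot as it stands. The module is installed in compiled form; this text tells all that it offers.
- The arm moves only by the shell command python3 -m jog 'ROWS' [FORCE]. ROWS is JSON, a list that holds one entry, the list of rows, each a list of 5 numbers: the gripper's target within -1 to 1 (fully open at 1, half-way at 0, shut at -1), then the shift along the tool's x, y, z in m, then the turn about the tool's z in rad. A call has 1 to 5 rows; each row is the pose to reach, as a shift and turn from the pose commanded when the call began, along the tool's axes at that moment; what a row does not reach only later rows make up. A row lasts 1/12 s, in which the tool goes at most 41.7 mm and 7.16 degrees, less where a joint would pass 70% of its speed; a pose out of reach is approached as far as the arm can. A call with a gripper value outside its range is refused whole. The fingers move at their own pace and stop on an object; FORCE is the grip in N (left out, the last holds). Time passes only in rows, so rows that repeat a pose let the fingers close. It gives the time, the measured TCP pose, the force, the opening and the grip force at its end, in the units of the state.
- robot.observe(): the state, without advancing time (a new reading comes with each control period).
- robot.read_camera(name): name is "side" or "top"; returns the picture (400x640x3 uint8, red, green, blue); there is no depth.
- robot.camera_model(name): a dict with "camera_matrix" (3x3 intrinsics, pixels), "position" and "attitude" of the camera in the world. Camera axes: x right, y down, z forward; pixel columns grow to the right and rows downward; lengths in m; the calibration is good to about 2 mm. A picture is of the moment at which its call begins. camera_model takes no time and is no camera call.
- robot.hand_in(): hands the job in; it is judged then, once.
The state is a dict: "time": time; "qpos": joint angles; "qvel": joint speeds; "joint_efforts": joint torques, N m; "tool_pos": TCP position; "tool_rot": TCP orientation; "contact_force": force on the tool from outside, world axes, zero at the start; "torque": the same for the moment, N m; "opening": finger opening in m; "grip_force": force on a finger pad.
Only numpy, scipy, OpenCV 4.12 (cv2) and the standard library are available. Lean on these libraries where they do the work, as an engineer would, in place of code of your own. Each camera call takes 0.05 s, during which the arm holds its last target. There are 200 camera calls.

TASK

The four amber specimen vials in the dry block heater are done: move them all into the empty white vial rack, one to a compartment, keeping the samples in their order: the vial nearest the heater's control panel goes into the compartment at the rack's label tab, the next one beside it, and so on along the row. Keep the vials upright and set each down on the compartment floor rather than dropping it.

Things in the scene. Friction and masses are not known exactly. Their poses are not given: they have to be found in the camera images.
- heater: Fixed dry block heater, white case 96 x 326 mm, rim 80 mm high, lying at any angle. Origin on the bench under the middle of its row of four blocks; z up, y along the row. Blocks at y = +93, +31, -31, -93 mm, tops 82 mm above the bench. The grey control panel (black display, three round white buttons) is the +y end, y = 134 to 192 mm; the other end is y = -134 mm.
- rack: Fixed empty vial rack, white plastic tray 65 x 245 mm, walls 32 mm high, 5 mm thick, floor 5 mm above the bench, lying at any angle. Origin on the bench under its middle; z up, y along the row. Four equal compartments 55 x 55 mm inside, centred at y = -90, -30, +30, +90 mm, x = 0. A flat grey label tab 52 mm wide, with a blank paper card, juts out at the -y end, to y = -154 mm.
- vial_squat: Loose squat vial of amber glass, a straight cylinder 38 mm in diameter and 68 mm high in all; its top 16 mm is a black ribbed screw cap of the same diameter. Under 0.12 kg. Origin: centre of its underside, z up the axis to the cap. It starts upright in the bore of its block, underside 56 mm above the bench, top 42 mm above the block.
- block_squat: Fixed aluminium heater block of the squat vial, 76 x 60 x 45 mm high, sunk in the heater, with one central bore 41 mm wide and 26 mm deep where that vial starts. Origin: centre of its underside, 37 mm above the bench; axes as the heater's. Which of the heater's four places it has varies.
- vial_medium: Loose medium vial of amber glass, a straight cylinder 32 mm in diameter and 76 mm high in all; its top 16 mm is a black ribbed screw cap of the same diameter. Under 0.12 kg. Origin: centre of its underside, z up the axis to the cap. It starts upright in the bore of its block, underside 56 mm above the bench, top 50 mm above the block.
- block_medium: Fixed aluminium heater block of the medium vial, 76 x 60 x 45 mm high, sunk in the heater, with one central bore 35 mm wide and 26 mm deep where that vial starts. Origin: centre of its underside, 37 mm above the bench; axes as the heater's. Which of the heater's four places it has varies.
- vial_slim: Loose slim vial of amber glass, a straight cylinder 22 mm in diameter and 84 mm high in all; its top 16 mm is a black ribbed screw cap of the same diameter. Under 0.12 kg. Origin: centre of its underside, z up the axis to the cap. It starts upright in the bore of its block, underside 56 mm above the bench, top 58 mm above the block.
- block_slim: Fixed aluminium heater block of the slim vial, 76 x 60 x 45 mm high, sunk in the heater, with one central bore 25 mm wide and 26 mm deep where that vial starts. Origin: centre of its underside, 37 mm above the bench; axes as the heater's. Which of the heater's four places it has varies.
- vial_tall: Loose tall vial of amber glass, a straight cylinder 28 mm in diameter and 94 mm high in all; its top 16 mm is a black ribbed screw cap of the same diameter. Under 0.12 kg. Origin: centre of its underside, z up the axis to the cap. It starts upright in the bore of its block, underside 56 mm above the bench, top 68 mm above the block.
- block_tall: Fixed aluminium heater block of the tall vial, 76 x 60 x 45 mm high, sunk in the heater, with one central bore 31 mm wide and 26 mm deep where that vial starts. Origin: centre of its underside, 37 mm above the bench; axes as the heater's. Which of the heater's four places it has varies.
Things that resemble listed ones, but are neither listed nor needed, are in the scene too. Leave any turquoise look-alike of the vial_tall alone.

How it is judged:
By the outcome, as a careful person would: the job done as asked, in the order asked, and still so for the second after the job is handed in, with the robot touching nothing.
It also fails if it takes over 128 s, if anything falls off the work surface, if the arm or the gripper's body presses on something with over 40 N, if the wrist force passes 120 N, or if a joint passes its speed limit or range.

## Working session

There is one attempt and no reset: what is moved stays moved. The work goes in short steps, Python scripts to look and compute and a shell command to move; the robot and the scene stay as the last step left them, time stands still between calls to the robot, and variables do not carry over. Pictures are saved under pics/ and viewed, at most 14 in all, crops included, and the job is handed in when it is done.

```bash
mkdir -p pics
python3 - <<'E'
from cell import robot
import cv2
for n in("top","side"):
    cv2.imwrite(f"pics/{n}0.png",robot.read_camera(n)[:,:,::-1]); print(robot.camera_model(n))
print(robot.observe())
E
```

```text
{'camera_matrix': array([[399.71434803,   0.        , 323.76590424],
       [  0.        , 399.71434803, 194.43009364],
       [  0.        ,   0.        ,   1.        ]]), 'position': array([ 0.45153168, -0.01190159,  1.05447764]), 'attitude': array([-3.04120558e+00,  4.74013894e-05, -1.58860951e+00])}
{'camera_matrix': array([[395.99473315,   0.        , 312.50521987],
       [  0.        , 395.99473315, 201.00635524],
       [  0.        ,   0.        ,   1.        ]]), 'position': array([ 0.14095556, -0.39179031,  0.70023098]), 'attitude': array([-2.43724486,  0.01325046, -0.83553865])}
{'time': 0.1, 'qpos': array([ 1.04998716e+00,  3.42617977e-01,  1.52489060e+00,  1.42931748e-05,
        1.27535729e+00, -1.46008273e-01]), 'qvel': array([-0.00226252, -0.0006092 , -0.0030318 ,  0.00035205,  0.00093809,
       -0.00012364]), 'joint_efforts': array([ 5.18627203e-04, -4.32007778e+01, -2.44691348e+01,  7.18602701e-02,
        5.26497304e-02, -3.89400998e-05]), 'tool_pos': array([0.19201172, 0.488278  , 0.23414342]), 'tool_rot': array([-3.14033497e+00, -1.98763288e-04,  2.76678746e+00]), 'contact_force': array([0.4520588 , 0.09984591, 0.0498883 ]), 'torque': array([-0.03403476,  0.068053  ,  0.00779357]), 'grip_force': 0.0, 'opening': 0.09191081455782539}
```

View pics/top0.png

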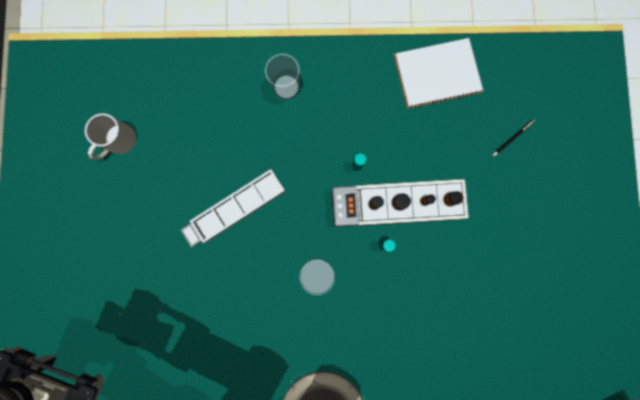

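View pics/side0.png

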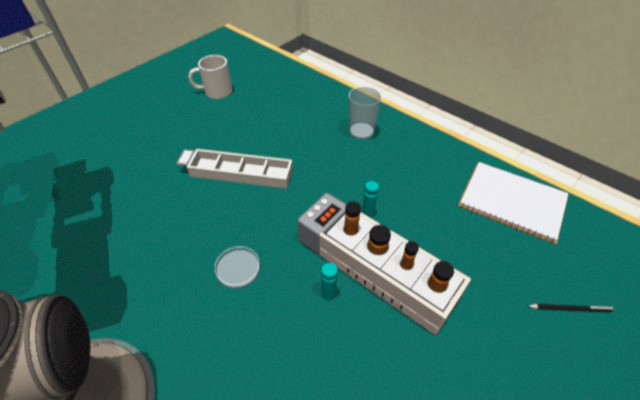

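The heater row from the panel reads tall, squat, slim, medium. The heater panel is at top-view px (345,206) and its far end at (467,200). The rack runs from its tab at (190,236) to (277,180). The turquoise look-alikes are at (360,159) and (389,245). Next I'll fit the poses by silhouette.

```bash
cat > h.py <<'E'
import numpy as np, cv2
from cell import robot
from scipy.spatial.transform import Rotation as R
def proj(n,P):
    c=robot.camera_model(n); A=R.from_euler('xyz',c['attitude']).as_matrix()
    q=(np.asarray(P,float)-c['position'])@A; u=q@c['camera_matrix'].T
    return u[:,:2]/u[:,2:]
def ray(n,uv,z):
    c=robot.camera_model(n); A=R.from_euler('xyz',c['attitude']).as_matrix()
    d=A@np.linalg.solve(c['camera_matrix'],[uv[0],uv[1],1.]); return c['position']+d*(z-c['position'][2])/d[2]
def place(p,L):
    c,s=np.cos(p[2]),np.sin(p[2]); L=np.asarray(L,float)
    return np.c_[p[0]+c*L[:,0]-s*L[:,1],p[1]+s*L[:,0]+c*L[:,1],L[:,2]]
def box(x,y0,y1,z0,z1): return [[a,b,c] for a in(-x,x) for b in(y0,y1) for c in(z0,z1)]
def cyl(y,r,z0,z1): return [[r*np.cos(t),y+r*np.sin(t),z] for t in np.linspace(0,6.28,24) for z in(z0,z1)]
E
cat > fit.py <<'E'
from h import *
from scipy.optimize import minimize
im={n:cv2.imread(f'pics/{n}0.png') for n in('top','side')}
RACK=[box(.0325,-.1225,.1225,0,.032)]
HEAT=[box(.048,-.134,.192,0,.08)]+[cyl(y,r,.08,.056+h) for y,r,h in((.093,.014,.094),(.031,.019,.068),(-.031,.011,.084),(-.093,.016,.076))]
def run(name,parts,seed,rois):
    masks={}
    for n in im:
        hsv=cv2.cvtColor(im[n],cv2.COLOR_BGR2HSV); g=((hsv[...,0]>65)&(hsv[...,0]<100)&(hsv[...,1]>110))
        m=(~g).astype(np.uint8); x0,y0,x1,y1=rois[n]; k=np.zeros_like(m);k[y0:y1,x0:x1]=m[y0:y1,x0:x1]
        nl,lab,st,_=cv2.connectedComponentsWithStats(k); masks[n]=(lab==1+st[1:,4].argmax()).astype(np.float32)
    def ren(n,p):
        o=np.zeros((1600,2560),np.uint8)
        for L in parts: cv2.fillConvexPoly(o,cv2.convexHull(((proj(n,place(p,L))+.5)*4-.5).round().astype(np.int32)),255)
        return cv2.resize(o,(640,400),interpolation=cv2.INTER_AREA)/255.
    def cost(p): return sum(abs(ren(n,p)-masks[n]).sum() for n in im)
    b=None
    p=np.array(seed)
    for s in(.02,.006,.003):
        r=minimize(cost,p,method='Nelder-Mead',options=dict(initial_simplex=[p,p+[s,0,0],p+[0,s,0],p+[0,0,8*s]],xatol=1e-4,fatol=.1)); p=r.x
    print(name,p.round(4),r.fun,[m.sum() for m in masks.values()])
    return p
s=lambda a,z:ray('top',a,z)[:2]
a,b=s((197,231),.03),s((277,180),.03); d=b-a
rk=run('rack',RACK,[*((a+b)/2),np.arctan2(-d[0],d[1])],dict(top=(150,150,300,262),side=(170,140,300,195)))
a,b=s((467,200),.08),s((334,206),.08); d=b-a
ht=run('heat',HEAT,[*(a+d*.411),np.arctan2(-d[0],d[1])],dict(top=(325,170,480,235),side=(290,185,480,340)))
for i,(x0,y0,x1,y1) in dict(top=(180,140,480,260),side=(170,140,480,340)).items():
    k=4; o=cv2.resize(im[i],None,fx=k,fy=k,interpolation=cv2.INTER_CUBIC)
    for p,Ls in((rk,RACK),(ht,HEAT)):
        for L in Ls: cv2.polylines(o,[cv2.convexHull(((proj(i,place(p,L))+.5)*k-.5).round().astype(np.int32))],1,(255,0,255),1)
    o=o[y0*k:y1*k,x0*k:x1*k]; f=min(800/o.shape[1],600/o.shape[0]); cv2.imwrite(f'pics/fit_{i}.png',cv2.resize(o,None,fx=f,fy=f,interpolation=cv2.INTER_AREA))
np.save('poses.npy',[rk,ht])
print(rk, 'rack cells',place(rk,[[0,y,0] for y in(-.09,-.03,.03,.09)])[:,:2].round(4).tolist())
print('vials',place(ht,[[0,y,0] for y in(.093,.031,-.031,-.093)])[:,:2].round(4).tolist())
print('turq',[ray('top',q,.094)[:2].round(3) for q in((360,159),(389,245))])
E
python3 fit.py
```

```text
rack [ 0.5296  0.2125 -2.5854] 790.243137254902 [np.float32(3046.0), np.float32(3249.0)]
heat [ 0.5283 -0.2288  0.0404] 486.06274509803916 [np.float32(5520.0), np.float32(11017.0)]
[ 0.52956229  0.21245407 -2.58541964] rack cells [[0.482, 0.2889], [0.5137, 0.2379], [0.5454, 0.187], [0.5771, 0.136]]
vials [[0.5245, -0.1359], [0.527, -0.1978], [0.5295, -0.2598], [0.532, -0.3217]]
turq [array([ 0.633, -0.103]), array([ 0.424, -0.167])]
```

View pics/fit_top.png

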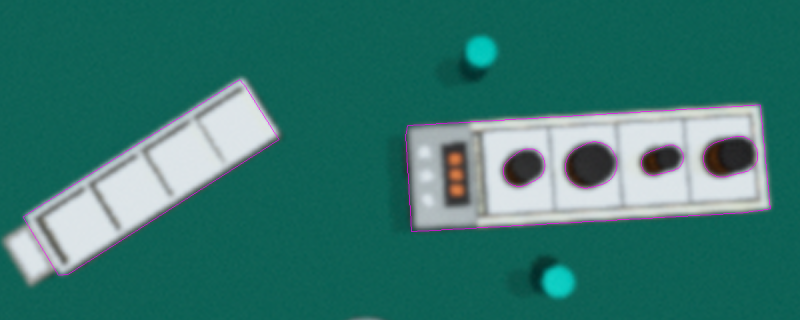

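View pics/fit_side.png

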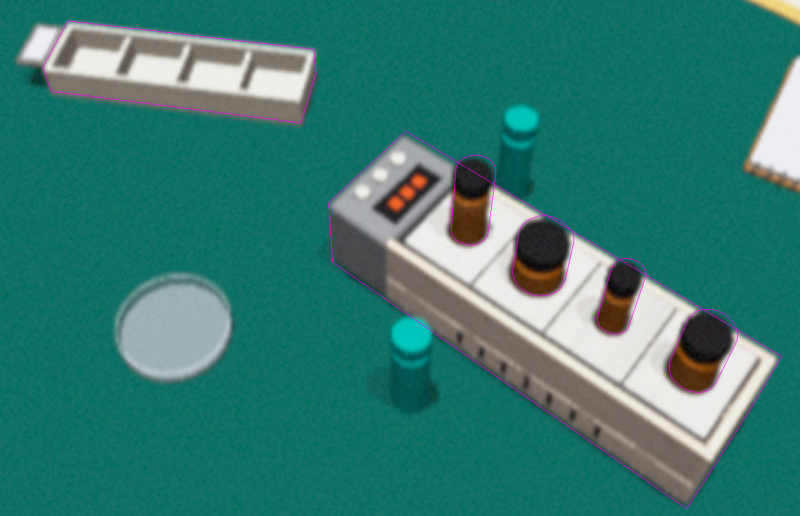

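Both silhouettes match: the rack cell at the tab is (0.482, 0.289), and the tall vial at the panel is (0.525, -0.136). I'll close the fingers across the row in both places, gripping 58 mm above each vial's underside (TCP z 0.103 in the heater, 0.052 in the rack).

```bash
cat > plan.py <<'E'
# usage: plan.py x y z yaw ncalls [x y z yaw ncalls ...]: shifts (mm, mrad) per call from the measured pose
import sys; from h import *
o=robot.observe(); p=o['tool_pos']; w=o['tool_rot'][2]
print('t',o['time'],p.round(4),round(w,4),'open',round(o['opening'],4),'grip',o['grip_force'])
a=[float(v) for v in sys.argv[1:]]
for i in range(0,len(a),5):
    t,yw,n=np.array(a[i:i+3]),a[i+3],int(a[i+4]); d=(t-p)/n; dw=(yw-w)/n
    for k in range(n):
        c,s=np.cos(w),np.sin(w)
        print([round(1e3*v,1) for v in(c*d[0]+s*d[1],s*d[0]-c*d[1],-d[2],-dw)]); w+=dw
    p,w=t,yw
E
python3 plan.py .5245 -.1359 .235 1.611 4 .5245 -.1359 .103 1.611 1 .5245 -.1359 .22 1.611 1 .482 .2889 .22 2.127 3
```

```text
t 0.1 [0.192  0.4883 0.2341] 2.7668 open 0.0919 grip 0.0
[np.float64(-134.5), np.float64(-114.8), np.float64(-0.2), np.float64(288.9)]
[np.float64(-161.6), np.float64(-71.7), np.float64(-0.2), np.float64(288.9)]
[np.float64(-175.3), np.float64(-22.7), np.float64(-0.2), np.float64(288.9)]
[np.float64(-174.5), np.float64(28.2), np.float64(-0.2), np.float64(288.9)]
[np.float64(0.0), np.float64(0.0), np.float64(132.0), -0.0]
[np.float64(0.0), np.float64(0.0), np.float64(-117.0), -0.0]
[np.float64(142.1), np.float64(-8.5), np.float64(-0.0), -172.0]
[np.float64(141.4), np.float64(16.0), np.float64(-0.0), -172.0]
[np.float64(136.6), np.float64(39.9), np.float64(-0.0), -172.0]
```

```bash
python3 -m jog '[[[1,-0.1345,-0.1148,0,0.289],[1,-0.1345,-0.1148,0,0.289],[1,-0.1345,-0.1148,0,0.289],[1,-0.1345,-0.1148,0,0.289],[1,-0.1345,-0.1148,0,0.289]]]' 15
python3 -m jog '[[[1,-0.1616,-0.0717,0,0.289],[1,-0.1616,-0.0717,0,0.289],[1,-0.1616,-0.0717,0,0.289],[1,-0.1616,-0.0717,0,0.289],[1,-0.1616,-0.0717,0,0.289]]]'
python3 -m jog '[[[1,-0.1753,-0.0227,0,0.289],[1,-0.1753,-0.0227,0,0.289],[1,-0.1753,-0.0227,0,0.289],[1,-0.1753,-0.0227,0,0.289],[1,-0.1753,-0.0227,0,0.289]]]'
python3 -m jog '[[[1,-0.1745,0.0282,0,0.289],[1,-0.1745,0.0282,0,0.289],[1,-0.1745,0.0282,0,0.289],[1,-0.1745,0.0282,0,0.289],[1,-0.1745,0.0282,0,0.289]]]'
python3 plan.py .5245 -.1359 .235 1.611 1 .5245 -.1359 .103 1.611 1
python3 - <<'E'
from h import *
cv2.imwrite('pics/a.png',cv2.resize(robot.read_camera('side')[140:340,230:490,::-1],None,fx=3,fy=3))
E
```

```text
time: 0.52
tool_pos: [0.2766, 0.3284, 0.2344]
tool_rot: [-3.14, 0.001, 2.475]
contact_force: [0.8, 0.4, -0.5]
opening: 0.0917
grip_force: 0.0
time: 0.93
tool_pos: [0.3604, 0.1725, 0.2347]
tool_rot: [-3.141, 0.002, 2.185]
contact_force: [1.2, 0.6, 0.4]
opening: 0.0913
grip_force: 0.0
time: 1.35
tool_pos: [0.4438, 0.0161, 0.2345]
tool_rot: [3.141, 0.002, 1.896]
contact_force: [-0.3, -0.4, -0.0]
opening: 0.0919
grip_force: 0.0
time: 1.77
tool_pos: [0.5265, -0.14, 0.2339]
tool_rot: [3.141, 0.002, 1.608]
contact_force: [-0.8, -0.2, -1.0]
opening: 0.0922
grip_force: 0.0
t 1.7667 [ 0.5265 -0.14    0.2339] 1.6076 open 0.0922 grip 0.0
[np.float64(4.2), np.float64(-1.9), np.float64(-1.1), np.float64(-3.4)]
[np.float64(0.0), np.float64(0.0), np.float64(132.0), -0.0]
```

View pics/a.png

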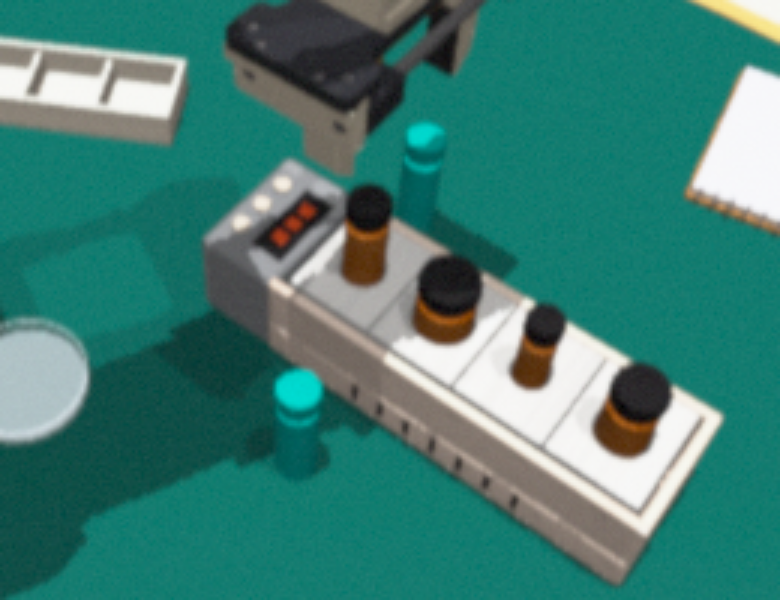

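The gripper is above the tall vial (cap at crop px (368,207)) and the heater is undisturbed. I'll let it settle, then descend partway.

```bash
python3 -m jog '[[[1,0.003,-0.001,0.05,0],[1,0.003,-0.001,0.06,0],[1,0.003,-0.001,0.06,0],[1,0.003,-0.001,0.06,0]]]' >/dev/null
python3 plan.py .5245 -.1359 .103 1.611 1
python3 - <<'E'
from h import *
cv2.imwrite('pics/b.png',cv2.resize(robot.read_camera('side')[140:340,230:490,::-1],None,fx=3,fy=3))
E
```

```text
t 2.15 [ 0.5228 -0.1311  0.1743] 1.612 open 0.0916 grip 0.0
[np.float64(-4.8), np.float64(1.5), np.float64(71.3), np.float64(1.0)]
```

View pics/b.png

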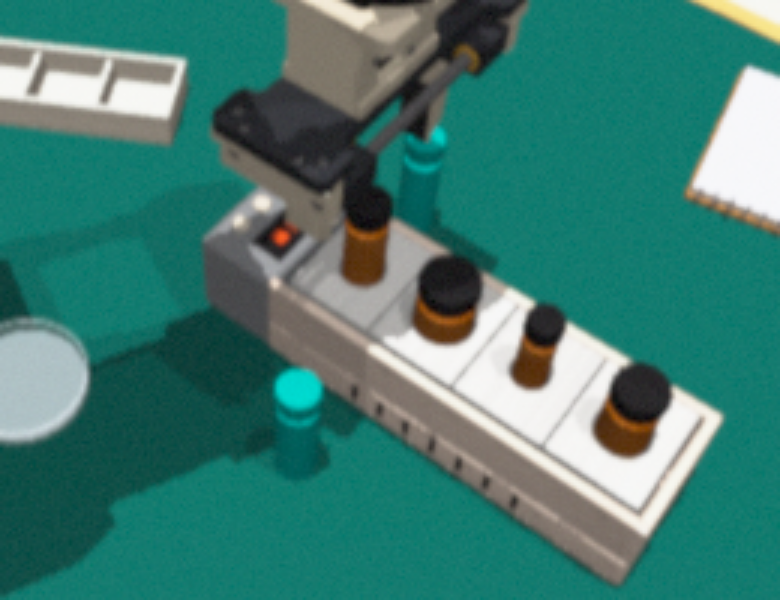

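Both fingers straddle the vial, with the near finger at crop px (310,210). Descending.

```bash
python3 -m jog '[[[1,-0.0045,0.0015,0.03,0],[1,-0.0045,0.0015,0.06,0],[1,-0.0045,0.0015,0.071,0],[1,-0.0045,0.0015,0.071,0],[1,-0.0045,0.0015,0.071,0]]]' 
python3 -m jog '[[[-0.5,0,0,0,0],[-0.5,0,0,0,0],[-0.5,0,0,0,0],[-0.5,0,0,0,0],[-0.5,0,0,0,0]]]' 15
python3 -m jog '[[[-1,0,0,0,0],[-1,0,0,0,0],[-1,0,0,0,0],[-1,0,0,0,0],[-1,0,0,0,0]]]' 15
python3 plan.py .5245 -.1359 .103 1.611 1
```

```text
time: 2.62
tool_pos: [0.526, -0.1369, 0.1052]
tool_rot: [3.14, 0.001, 1.611]
contact_force: [-0.3, 0.3, 0.6]
opening: 0.0917
grip_force: 0.0
time: 3.03
tool_pos: [0.5254, -0.1371, 0.1043]
tool_rot: [3.141, 0.0, 1.611]
contact_force: [-0.4, -0.1, -0.2]
opening: 0.0632
grip_force: 0.0
time: 3.45
tool_pos: [0.5251, -0.1371, 0.1036]
tool_rot: [-3.141, -0.0, 1.611]
contact_force: [-0.6, 0.1, -0.9]
opening: 0.0298
grip_force: 0.1
t 3.45 [ 0.5251 -0.1371  0.1036] 1.6107 open 0.0298 grip 0.12857585214078426
[np.float64(1.2), np.float64(-0.5), np.float64(0.6), np.float64(-0.3)]
```

```bash
python3 -m jog '[[[-1,0,0,0,0],[-1,0,0,0,0],[-1,0,0,0,0]]]' 15
python3 -m jog '[[[-1,0,0,-0.03,0],[-1,0,0,-0.06,0],[-1,0,0,-0.09,0],[-1,0,0,-0.11,0],[-1,0,0,-0.11,0]]]'
python3 plan.py .482 .2889 .215 2.127 3 .482 .2889 .06 2.127 1
```

```text
time: 3.7
tool_pos: [0.5251, -0.137, 0.1037]
tool_rot: [3.142, -0.0, 1.611]
contact_force: [0.2, -0.1, 0.3]
opening: 0.0278
grip_force: 15.0
time: 4.12
tool_pos: [0.5271, -0.1379, 0.2184]
tool_rot: [3.134, 0.004, 1.611]
contact_force: [-0.4, -0.3, 0.5]
opening: 0.0276
grip_force: 15.0
t 4.1167 [ 0.5271 -0.1379  0.2184] 1.6108 open 0.0276 grip 15.000441064244114
[np.float64(142.7), np.float64(-9.3), np.float64(1.1), np.float64(-172.1)]
[np.float64(142.2), np.float64(15.2), np.float64(1.1), np.float64(-172.1)]
[np.float64(137.5), np.float64(39.4), np.float64(1.1), np.float64(-172.1)]
[np.float64(0.0), np.float64(0.0), np.float64(155.0), -0.0]
```

```bash
python3 -m jog '[[[-1,0.02,-0.001,0,-0.03],[-1,0.05,-0.003,0,-0.07],[-1,0.085,-0.005,0,-0.11],[-1,0.115,-0.007,0,-0.14],[-1,0.142,-0.009,0,-0.172]]]' >/dev/null
python3 -m jog '[[[-1,0.03,0.003,0,-0.035],[-1,0.06,0.006,0,-0.07],[-1,0.09,0.009,0,-0.105],[-1,0.12,0.012,0,-0.14],[-1,0.142,0.015,0,-0.172]]]' >/dev/null
python3 -m jog '[[[-1,0.03,0.008,0,-0.035],[-1,0.06,0.017,0,-0.07],[-1,0.09,0.026,0,-0.105],[-1,0.12,0.034,0,-0.14],[-1,0.137,0.039,0,-0.172]]]' >/dev/null
python3 -m jog '[[[-1,0,0,0.02,0],[-1,0,0,0.05,0],[-1,0,0,0.07,0],[-1,0,0,0.07,0],[-1,0,0,0.07,0]]]'
python3 plan.py .482 .2889 .06 2.127 1
python3 - <<'E'
from h import *
np.save('a.npy',0)
cv2.imwrite('pics/c.png',cv2.resize(robot.read_camera('side')[60:220,130:330,::-1],None,fx=3.7,fy=3.7))
E
```

```text
time: 5.78
tool_pos: [0.4793, 0.2878, 0.1425]
tool_rot: [-3.138, -0.001, 2.127]
contact_force: [0.5, 0.9, -0.8]
opening: 0.0275
grip_force: 15.0
t 5.7833 [0.4793 0.2878 0.1425] 2.1269 open 0.0275 grip 15.000416487600887
[np.float64(-0.5), np.float64(2.9), np.float64(82.5), np.float64(-0.1)]
```

View pics/c.png

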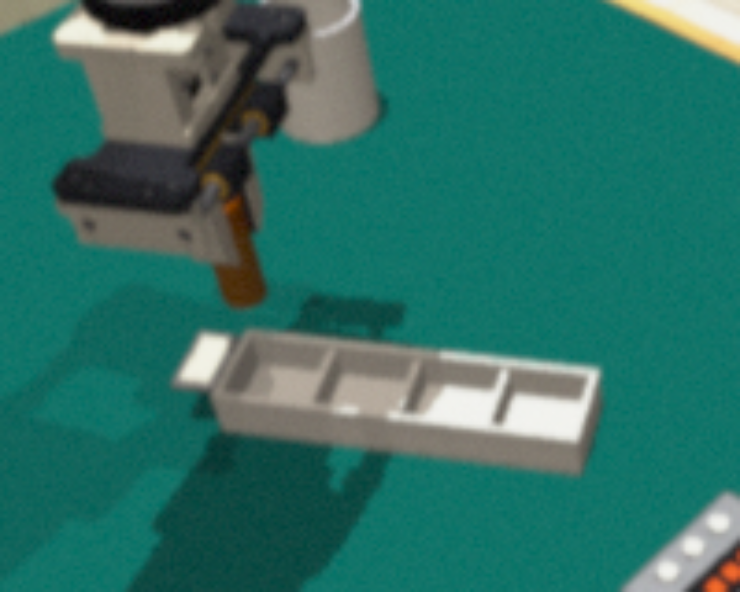

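The vial hangs above the tab compartment, its underside at crop px (245,300). Lowering with a force check.

```bash
python3 -c "
from h import *
print(proj('side',[[.4793,.2878,.095]]), 'seen (196,141)')"
python3 -m jog '[[[-1,0,0.0029,0.03,0],[-1,0,0.0029,0.06,0],[-1,0,0.0029,0.08,0],[-1,0,0.0029,0.083,0],[-1,0,0.0029,0.083,0]]]'
python3 -m jog '[[[-1,0,0,0.002,0],[-1,0,0,0.004,0],[-1,0,0,0.005,0],[-1,0,0,0.005,0],[-1,0,0,0.005,0]]]'
python3 plan.py .482 .2889 .0525 2.127 1
```

```text
[[196.91433079 138.98597383]] seen (196,141)
time: 6.25
tool_pos: [0.4828, 0.2896, 0.0611]
tool_rot: [-3.141, -0.0, 2.127]
contact_force: [0.2, 0.4, -0.1]
opening: 0.0278
grip_force: 15.0
time: 6.67
tool_pos: [0.4829, 0.2898, 0.0564]
tool_rot: [3.14, 0.0, 2.127]
contact_force: [-0.3, -0.6, -0.3]
opening: 0.0279
grip_force: 15.0
t 6.6667 [0.4829 0.2898 0.0564] 2.1269 open 0.0279 grip 15.000411915098084
[np.float64(-0.3), np.float64(-1.2), np.float64(3.9), np.float64(-0.1)]
```

```bash
python3 -m jog '[[[-1,0,0,0.001,0],[-1,0,0,0.002,0],[-1,0,0,0.003,0],[-1,0,0,0.003,0],[-1,0,0,0.003,0]]]'
python3 -m jog '[[[-1,0,0,0.001,0],[-1,0,0,0.001,0],[-1,0,0,0.001,0]]]'
```

```text
time: 7.08
tool_pos: [0.4826, 0.2896, 0.0527]
tool_rot: [3.141, -0.0, 2.127]
contact_force: [0.6, 0.2, -0.2]
opening: 0.0274
grip_force: 15.0
time: 7.33
tool_pos: [0.4827, 0.2896, 0.0526]
tool_rot: [3.141, 0.0, 2.127]
contact_force: [-0.9, -0.6, 6.0]
opening: 0.0275
grip_force: 15.0
```

Floor contact at the predicted height. Release, lift, and go to the squat vial.

```bash
python3 -m jog '[[[0.4,0,0,-0.001,0],[0.4,0,0,-0.001,0],[0.4,0,0,-0.001,0],[0.4,0,0,-0.001,0],[0.4,0,0,-0.001,0]]]'
python3 -m jog '[[[0.4,0,0,-0.001,0],[0.4,0,0,-0.04,0],[0.4,0,0,-0.08,0],[0.4,0,0,-0.12,0],[0.4,0,0,-0.15,0]]]'
python3 plan.py .527 -.1978 .215 1.611 3 .527 -.1978 .1036 1.611 1
python3 - <<'E'
from h import *
cv2.imwrite('pics/d.png',cv2.resize(robot.read_camera('side')[60:220,130:330,::-1],None,fx=3.7,fy=3.7))
E
```

```text
time: 7.75
tool_pos: [0.4824, 0.2896, 0.0525]
tool_rot: [-3.141, -0.0, 2.127]
contact_force: [1.0, 0.1, -0.6]
opening: 0.0565
grip_force: 0.0
time: 8.17
tool_pos: [0.483, 0.2899, 0.2061]
tool_rot: [3.139, 0.0, 2.127]
contact_force: [1.1, 0.1, -0.5]
opening: 0.0642
grip_force: 0.0
t 8.1667 [0.483  0.2899 0.2061] 2.1268 open 0.0642 grip 0.0
[np.float64(-145.8), np.float64(-73.3), np.float64(-3.0), np.float64(171.9)]
[np.float64(-156.2), np.float64(-47.3), np.float64(-3.0), np.float64(171.9)]
[np.float64(-162.0), np.float64(-19.9), np.float64(-3.0), np.float64(171.9)]
[np.float64(0.0), np.float64(0.0), np.float64(111.4), -0.0]
```

View pics/d.png

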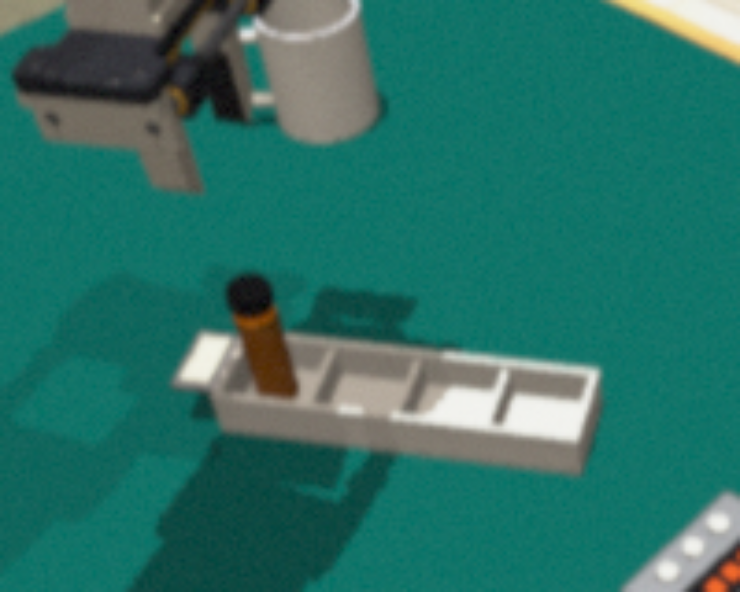

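The tall vial stands upright in the tab compartment (base at crop px (275,390)). Going to the squat one.

```bash
python3 -m jog '[[[0.5,-0.1458,-0.0733,-0.003,0.172],[0.5,-0.1458,-0.0733,-0.003,0.172],[0.5,-0.1458,-0.0733,-0.003,0.172],[0.5,-0.1458,-0.0733,-0.003,0.172],[0.5,-0.1458,-0.0733,-0.003,0.172]]]' >/dev/null
python3 -m jog '[[[0.5,-0.1562,-0.0473,-0.003,0.172],[0.5,-0.1562,-0.0473,-0.003,0.172],[0.5,-0.1562,-0.0473,-0.003,0.172],[0.5,-0.1562,-0.0473,-0.003,0.172],[0.5,-0.1562,-0.0473,-0.003,0.172]]]' >/dev/null
python3 -m jog '[[[0.5,-0.162,-0.0199,-0.003,0.172],[0.5,-0.162,-0.0199,-0.003,0.172],[0.5,-0.162,-0.0199,-0.003,0.172],[0.5,-0.162,-0.0199,-0.003,0.172],[0.5,-0.162,-0.0199,-0.003,0.172]]]' >/dev/null
python3 -m jog '[[[0.5,0,0,0.02,0],[0.5,0,0,0.04,0],[0.5,0,0,0.05,0],[0.5,0,0,0.05,0],[0.5,0,0,0.05,0]]]'
python3 plan.py .527 -.1978 .1036 1.611 1
```

```text
time: 9.88
tool_pos: [0.5266, -0.1972, 0.1616]
tool_rot: [-3.141, -0.001, 1.612]
contact_force: [0.7, -0.9, -0.7]
opening: 0.0689
grip_force: 0.0
t 9.8833 [ 0.5266 -0.1972  0.1616] 1.6115 open 0.0689 grip 0.0
[np.float64(-0.6), np.float64(0.3), np.float64(58.0), np.float64(0.5)]
```

```bash
python3 -m jog '[[[0.5,-0.0006,0.0003,0.03,0],[0.5,-0.0006,0.0003,0.05,0],[0.5,-0.0006,0.0003,0.058,0],[0.5,-0.0006,0.0003,0.058,0],[0.5,-0.0006,0.0003,0.058,0]]]'
python3 -m jog '[[[-1,0,0,0,0],[-1,0,0,0,0],[-1,0,0,0,0],[-1,0,0,0,0],[-1,0,0,0,0]]]' 15
python3 -m jog '[[[-1,0,0,0,0],[-1,0,0,0,0],[-1,0,0,0,0]]]' 15
python3 -m jog '[[[-1,0,0,-0.03,0],[-1,0,0,-0.06,0],[-1,0,0,-0.09,0],[-1,0,0,-0.11,0],[-1,0,0,-0.11,0]]]'
python3 plan.py .5137 .2379 .215 2.127 3 .5137 .2379 .061 2.127 1
```

```text
time: 10.3
tool_pos: [0.5276, -0.1987, 0.1048]
tool_rot: [3.14, 0.001, 1.611]
contact_force: [-0.0, 0.4, 0.2]
opening: 0.0686
grip_force: 0.0
time: 10.72
tool_pos: [0.527, -0.1987, 0.1042]
tool_rot: [3.141, 0.0, 1.611]
contact_force: [1.0, -0.7, -1.1]
opening: 0.0404
grip_force: 0.0
time: 10.97
tool_pos: [0.527, -0.1987, 0.104]
tool_rot: [3.141, 0.0, 1.611]
contact_force: [-1.1, 0.4, 2.3]
opening: 0.0376
grip_force: 15.0
time: 11.38
tool_pos: [0.5287, -0.1995, 0.2183]
tool_rot: [3.134, 0.004, 1.611]
contact_force: [1.2, -0.9, 0.4]
opening: 0.0377
grip_force: 15.0
t 11.3833 [ 0.5287 -0.1995  0.2183] 1.6109 open 0.0377 grip 14.998984263511375
[np.float64(145.9), np.float64(0.8), np.float64(1.1), np.float64(-172.0)]
[np.float64(143.6), np.float64(25.8), np.float64(1.1), np.float64(-172.0)]
[np.float64(137.1), np.float64(50.0), np.float64(1.1), np.float64(-172.0)]
[np.float64(0.0), np.float64(0.0), np.float64(154.0), -0.0]
```

```bash
python3 -m jog '[[[-1,0.02,0,0,-0.03],[-1,0.05,0,0,-0.07],[-1,0.085,0,0,-0.11],[-1,0.115,0,0,-0.14],[-1,0.146,0,0,-0.172]]]' >/dev/null
python3 -m jog '[[[-1,0.03,0.005,0,-0.035],[-1,0.06,0.01,0,-0.07],[-1,0.09,0.015,0,-0.105],[-1,0.12,0.021,0,-0.14],[-1,0.143,0.026,0,-0.172]]]' >/dev/null
python3 -m jog '[[[-1,0.03,0.011,0,-0.035],[-1,0.06,0.022,0,-0.07],[-1,0.09,0.033,0,-0.105],[-1,0.12,0.044,0,-0.14],[-1,0.137,0.051,0,-0.172]]]' >/dev/null
python3 -m jog '[[[-1,0,0,0.02,0],[-1,0,0,0.05,0],[-1,0,0,0.07,0],[-1,0,0,0.07,0],[-1,0,0,0.07,0]]]'
python3 plan.py .5137 .2379 .061 2.127 1
```

```text
time: 13.05
tool_pos: [0.5114, 0.2384, 0.1423]
tool_rot: [-3.138, -0.001, 2.127]
contact_force: [1.5, -0.2, -1.0]
opening: 0.0375
grip_force: 15.0
t 13.05 [0.5114 0.2384 0.1423] 2.1268 open 0.0375 grip 14.999048109166324
[np.float64(-1.7), np.float64(1.7), np.float64(81.3), np.float64(-0.2)]
```

```bash
python3 -m jog '[[[-1,-0.001,0.0017,0.03,0],[-1,-0.001,0.0017,0.06,0],[-1,-0.001,0.0017,0.08,0],[-1,-0.001,0.0017,0.081,0],[-1,-0.001,0.0017,0.081,0]]]'
python3 -m jog '[[[-1,0,0,0.003,0],[-1,0,0,0.006,0],[-1,0,0,0.007,0],[-1,0,0,0.007,0],[-1,0,0,0.007,0]]]'
python3 -m jog '[[[-1,0,0,0.001,0],[-1,0,0,0.001,0],[-1,0,0,0.001,0]]]'
```

```text
time: 13.47
tool_pos: [0.5147, 0.2387, 0.0633]
tool_rot: [3.142, -0.0, 2.126]
contact_force: [0.3, 0.7, -1.0]
opening: 0.0376
grip_force: 15.0
time: 13.88
tool_pos: [0.5146, 0.2388, 0.0564]
tool_rot: [3.141, 0.0, 2.127]
contact_force: [0.5, 0.9, -0.7]
opening: 0.0379
grip_force: 15.0
time: 14.13
tool_pos: [0.5143, 0.2387, 0.0548]
tool_rot: [3.141, -0.0, 2.127]
contact_force: [-0.5, 0.8, -0.5]
opening: 0.0375
grip_force: 15.0
```

```bash
python3 -m jog '[[[-1,0,0,0.001,0],[-1,0,0,0.001,0],[-1,0,0,0.001,0]]]'
python3 -m jog '[[[-1,0,0,0.001,0],[-1,0,0,0.001,0],[-1,0,0,0.001,0]]]'
```

```text
time: 14.38
tool_pos: [0.5142, 0.2387, 0.0537]
tool_rot: [-3.142, -0.0, 2.127]
contact_force: [-0.8, 0.5, -0.1]
opening: 0.0376
grip_force: 15.0
time: 14.63
tool_pos: [0.5145, 0.2387, 0.0533]
tool_rot: [3.141, 0.0, 2.127]
contact_force: [-0.4, -0.7, 5.3]
opening: 0.0377
grip_force: 15.0
```

Floor contact again. Release, then the slim vial.

```bash
python3 -m jog '[[[0.4,0,0,-0.001,0],[0.4,0,0,-0.001,0],[0.4,0,0,-0.001,0],[0.4,0,0,-0.001,0],[0.4,0,0,-0.001,0]]]'
python3 -m jog '[[[0.4,0,0,-0.001,0],[0.4,0,0,-0.04,0],[0.4,0,0,-0.08,0],[0.4,0,0,-0.12,0],[0.4,0,0,-0.16,0]]]'
python3 plan.py .5295 -.2598 .22 1.611 3
```

```text
time: 15.05
tool_pos: [0.5142, 0.2387, 0.0535]
tool_rot: [-3.141, -0.0, 2.127]
contact_force: [0.8, -0.3, 0.2]
opening: 0.063
grip_force: 0.0
time: 15.47
tool_pos: [0.5139, 0.2386, 0.2155]
tool_rot: [-3.141, -0.0, 2.127]
contact_force: [1.4, 0.4, 0.7]
opening: 0.0643
grip_force: 0.0
t 15.4667 [0.5139 0.2386 0.2155] 2.1268 open 0.0643 grip 0.0
[np.float64(-143.9), np.float64(-83.3), np.float64(-1.5), np.float64(171.9)]
[np.float64(-156.0), np.float64(-57.4), np.float64(-1.5), np.float64(171.9)]
[np.float64(-163.5), np.float64(-29.9), np.float64(-1.5), np.float64(171.9)]
```

```bash
python3 -m jog '[[[0.4,-0.144,-0.0833,0,0.172],[0.4,-0.144,-0.0833,0,0.172],[0.4,-0.144,-0.0833,0,0.172],[0.4,-0.144,-0.0833,0,0.172],[0.4,-0.144,-0.0833,0,0.172]]]' >/dev/null
python3 -m jog '[[[0.4,-0.156,-0.0574,0,0.172],[0.4,-0.156,-0.0574,0,0.172],[0.4,-0.156,-0.0574,0,0.172],[0.4,-0.156,-0.0574,0,0.172],[0.4,-0.156,-0.0574,0,0.172]]]' >/dev/null
python3 -m jog '[[[0.4,-0.1635,-0.03,0,0.172],[0.4,-0.1635,-0.03,0,0.172],[0.4,-0.1635,-0.03,0,0.172],[0.4,-0.1635,-0.03,0,0.172],[0.4,-0.1635,-0.03,0,0.172]]]' >/dev/null
python3 -m jog '[[[0.4,0,0,0.02,0],[0.4,0,0,0.04,0],[0.4,0,0,0.05,0],[0.4,0,0,0.05,0],[0.4,0,0,0.05,0]]]'
python3 plan.py .5295 -.2598 .1036 1.611 1
python3 - <<'E'
from h import *
cv2.imwrite('pics/e.png',cv2.resize(robot.read_camera('side')[120:340,160:490,::-1],None,fx=2.4,fy=2.4))
E
```

```text
time: 17.13
tool_pos: [0.53, -0.2592, 0.1637]
tool_rot: [-3.141, -0.001, 1.611]
contact_force: [0.5, 0.8, 0.7]
opening: 0.0642
grip_force: 0.0
t 17.1333 [ 0.53   -0.2592  0.1637] 1.6114 open 0.0642 grip 0.0
[np.float64(-0.6), np.float64(-0.5), np.float64(60.1), np.float64(0.4)]
```

View pics/e.png

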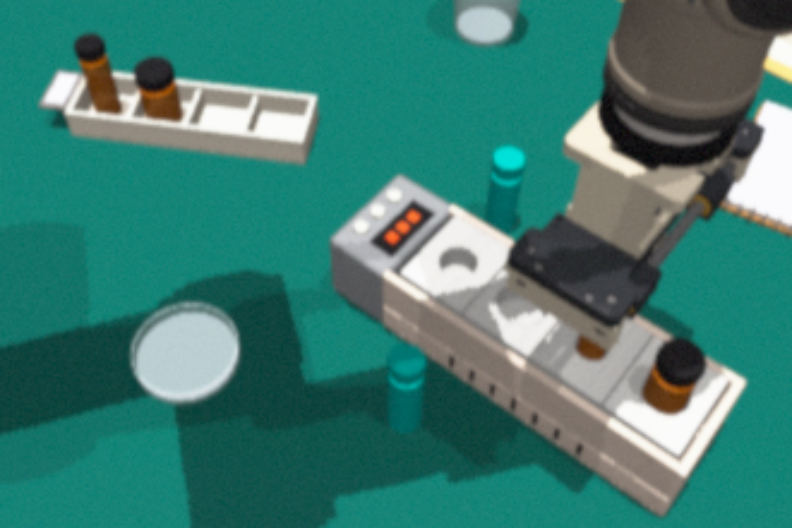

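Tall and squat are standing in rack cells 1 and 2 (crop px (100,90) and (160,95)). The gripper straddles the slim vial.

```bash
python3 -m jog '[[[0.4,-0.0004,-0.0005,0.03,0],[0.4,-0.0004,-0.0005,0.05,0],[0.4,-0.0004,-0.0005,0.06,0],[0.4,-0.0004,-0.0005,0.06,0],[0.4,-0.0004,-0.0005,0.06,0]]]'
python3 -m jog '[[[-1,0,0,0,0],[-1,0,0,0,0],[-1,0,0,0,0],[-1,0,0,0,0],[-1,0,0,0,0]]]' 15
python3 -m jog '[[[-1,0,0,0,0],[-1,0,0,0,0],[-1,0,0,0,0],[-1,0,0,0,0],[-1,0,0,0,0]]]' 15
python3 -m jog '[[[-1,0,0,-0.03,0],[-1,0,0,-0.06,0],[-1,0,0,-0.09,0],[-1,0,0,-0.11,0],[-1,0,0,-0.11,0]]]'
python3 plan.py .5454 .187 .215 2.127 3
```

```text
time: 17.6
tool_pos: [0.5299, -0.2604, 0.1046]
tool_rot: [3.141, 0.001, 1.611]
contact_force: [0.1, 0.9, 0.1]
opening: 0.0643
grip_force: 0.0
time: 18.02
tool_pos: [0.5295, -0.2604, 0.1042]
tool_rot: [3.141, 0.0, 1.611]
contact_force: [-0.7, 0.2, 0.1]
opening: 0.0352
grip_force: 0.0
time: 18.43
tool_pos: [0.5294, -0.2603, 0.1038]
tool_rot: [3.141, -0.0, 1.611]
contact_force: [-0.2, -0.1, 1.6]
opening: 0.0217
grip_force: 15.0
time: 18.85
tool_pos: [0.5311, -0.2614, 0.2187]
tool_rot: [3.134, 0.005, 1.611]
contact_force: [-0.3, -0.7, 0.3]
opening: 0.0215
grip_force: 15.0
t 18.85 [ 0.5311 -0.2614  0.2187] 1.6109 open 0.0215 grip 14.99925413391793
[np.float64(149.2), np.float64(10.7), np.float64(1.2), np.float64(-172.0)]
[np.float64(145.1), np.float64(36.1), np.float64(1.2), np.float64(-172.0)]
[np.float64(136.8), np.float64(60.4), np.float64(1.2), np.float64(-172.0)]
```

```bash
python3 -m jog '[[[-1,0.02,0.001,0,-0.03],[-1,0.05,0.003,0,-0.07],[-1,0.085,0.006,0,-0.11],[-1,0.115,0.008,0,-0.14],[-1,0.149,0.011,0,-0.172]]]' >/dev/null
python3 -m jog '[[[-1,0.03,0.007,0,-0.035],[-1,0.06,0.014,0,-0.07],[-1,0.09,0.022,0,-0.105],[-1,0.12,0.029,0,-0.14],[-1,0.144,0.036,0,-0.172]]]' >/dev/null
python3 -m jog '[[[-1,0.03,0.013,0,-0.035],[-1,0.06,0.026,0,-0.07],[-1,0.09,0.039,0,-0.105],[-1,0.12,0.053,0,-0.14],[-1,0.136,0.061,0,-0.172]]]' >/dev/null
python3 -m jog '[[[-1,0,0,0.02,0],[-1,0,0,0.05,0],[-1,0,0,0.07,0],[-1,0,0,0.07,0],[-1,0,0,0.07,0]]]'
python3 plan.py .5454 .187 .061 2.127 1
```

```text
time: 20.52
tool_pos: [0.544, 0.1862, 0.1424]
tool_rot: [-3.138, -0.001, 2.127]
contact_force: [-0.3, 0.3, 1.2]
opening: 0.0217
grip_force: 15.0
t 20.5167 [0.544  0.1862 0.1424] 2.1268 open 0.0217 grip 14.99935230562187
[np.float64(-0.1), np.float64(1.6), np.float64(81.4), np.float64(-0.2)]
```

```bash
python3 -m jog '[[[-1,0,0.001,0.03,0],[-1,0,0.001,0.06,0],[-1,0,0.001,0.08,0],[-1,0,0.001,0.082,0],[-1,0,0.001,0.082,0]]]'
python3 -m jog '[[[-1,0,0,0.003,0],[-1,0,0,0.006,0],[-1,0,0,0.008,0],[-1,0,0,0.008,0],[-1,0,0,0.008,0]]]'
python3 -m jog '[[[-1,0,0,0.001,0],[-1,0,0,0.001,0],[-1,0,0,0.001,0]]]'
```

```text
time: 20.93
tool_pos: [0.546, 0.1868, 0.0622]
tool_rot: [-3.141, -0.0, 2.127]
contact_force: [0.6, -0.2, 0.6]
opening: 0.0219
grip_force: 15.0
time: 21.35
tool_pos: [0.546, 0.187, 0.0543]
tool_rot: [3.141, 0.0, 2.127]
contact_force: [0.9, -0.1, -0.4]
opening: 0.0219
grip_force: 15.0
time: 21.6
tool_pos: [0.5459, 0.1869, 0.0529]
tool_rot: [3.141, 0.0, 2.127]
contact_force: [-0.5, 0.6, 0.1]
opening: 0.0216
grip_force: 15.0
```

```bash
python3 -m jog '[[[-1,0,0,0.001,0],[-1,0,0,0.001,0],[-1,0,0,0.001,0]]]'
```

```text
time: 21.85
tool_pos: [0.5461, 0.1869, 0.0528]
tool_rot: [3.14, 0.001, 2.127]
contact_force: [-1.4, -1.1, 7.1]
opening: 0.0215
grip_force: 15.0
```

Contact. Release, then the medium vial.

```bash
python3 -m jog '[[[0.4,0,0,-0.001,0],[0.4,0,0,-0.001,0],[0.4,0,0,-0.001,0],[0.4,0,0,-0.001,0],[0.4,0,0,-0.001,0]]]'
python3 -m jog '[[[0.4,0,0,-0.001,0],[0.4,0,0,-0.04,0],[0.4,0,0,-0.08,0],[0.4,0,0,-0.12,0],[0.4,0,0,-0.16,0]]]'
python3 plan.py .532 -.3217 .22 1.611 3
```

```text
time: 22.27
tool_pos: [0.5456, 0.1869, 0.0525]
tool_rot: [-3.141, -0.0, 2.127]
contact_force: [0.5, 0.2, -0.3]
opening: 0.0505
grip_force: 0.0
time: 22.68
tool_pos: [0.5453, 0.1868, 0.2144]
tool_rot: [-3.141, -0.0, 2.127]
contact_force: [1.2, -0.3, 0.3]
opening: 0.0647
grip_force: 0.0
t 22.6833 [0.5453 0.1868 0.2144] 2.1268 open 0.0647 grip 0.0
[np.float64(-141.6), np.float64(-93.2), np.float64(-1.9), np.float64(171.9)]
[np.float64(-155.5), np.float64(-67.6), np.float64(-1.9), np.float64(171.9)]
[np.float64(-164.8), np.float64(-40.0), np.float64(-1.9), np.float64(171.9)]
```

```bash
python3 -m jog '[[[0.4,-0.1416,-0.0932,0,0.172],[0.4,-0.1416,-0.0932,0,0.172],[0.4,-0.1416,-0.0932,0,0.172],[0.4,-0.1416,-0.0932,0,0.172],[0.4,-0.1416,-0.0932,0,0.172]]]' >/dev/null
python3 -m jog '[[[0.4,-0.1555,-0.0676,0,0.172],[0.4,-0.1555,-0.0676,0,0.172],[0.4,-0.1555,-0.0676,0,0.172],[0.4,-0.1555,-0.0676,0,0.172],[0.4,-0.1555,-0.0676,0,0.172]]]' >/dev/null
python3 -m jog '[[[0.4,-0.1648,-0.04,0,0.172],[0.4,-0.1648,-0.04,0,0.172],[0.4,-0.1648,-0.04,0,0.172],[0.4,-0.1648,-0.04,0,0.172],[0.4,-0.1648,-0.04,0,0.172]]]' >/dev/null
python3 -m jog '[[[0.4,0,0,0.02,0],[0.4,0,0,0.04,0],[0.4,0,0,0.05,0],[0.4,0,0,0.05,0],[0.4,0,0,0.05,0]]]'
python3 plan.py .532 -.3217 .1036 1.611 1
```

```text
time: 24.35
tool_pos: [0.5327, -0.3209, 0.1626]
tool_rot: [-3.141, -0.001, 1.611]
contact_force: [-0.2, -1.2, -0.1]
opening: 0.0644
grip_force: 0.0
t 24.35 [ 0.5327 -0.3209  0.1626] 1.6114 open 0.0644 grip 0.0
[np.float64(-0.8), np.float64(-0.7), np.float64(59.0), np.float64(0.4)]
```

```bash
python3 -m jog '[[[0.4,-0.0004,-0.0007,0.03,0],[0.4,-0.0004,-0.0007,0.05,0],[0.4,-0.0004,-0.0007,0.059,0],[0.4,-0.0004,-0.0007,0.059,0],[0.4,-0.0004,-0.0007,0.059,0]]]'
python3 -m jog '[[[-1,0,0,0,0],[-1,0,0,0,0],[-1,0,0,0,0],[-1,0,0,0,0],[-1,0,0,0,0]]]' 15
python3 -m jog '[[[-1,0,0,0,0],[-1,0,0,0,0],[-1,0,0,0,0],[-1,0,0,0,0],[-1,0,0,0,0]]]' 15
python3 -m jog '[[[-1,0,0,-0.03,0],[-1,0,0,-0.06,0],[-1,0,0,-0.09,0],[-1,0,0,-0.11,0],[-1,0,0,-0.11,0]]]'
python3 plan.py .5771 .136 .215 2.127 3
```

```text
time: 24.77
tool_pos: [0.5324, -0.3222, 0.1048]
tool_rot: [3.141, 0.001, 1.611]
contact_force: [0.3, -0.0, 0.0]
opening: 0.0643
grip_force: 0.0
time: 25.18
tool_pos: [0.5319, -0.3221, 0.1042]
tool_rot: [3.141, 0.0, 1.611]
contact_force: [-0.5, -0.2, -0.6]
opening: 0.0355
grip_force: 0.0
time: 25.6
tool_pos: [0.5318, -0.3221, 0.104]
tool_rot: [3.141, 0.0, 1.611]
contact_force: [-0.3, 0.2, 4.5]
opening: 0.0315
grip_force: 15.0
time: 26.02
tool_pos: [0.5334, -0.3232, 0.2186]
tool_rot: [3.135, 0.005, 1.611]
contact_force: [0.7, -0.2, -0.5]
opening: 0.0316
grip_force: 15.0
t 26.0167 [ 0.5334 -0.3232  0.2186] 1.6109 open 0.0316 grip 14.995739609189513
[np.float64(152.4), np.float64(20.7), np.float64(1.2), np.float64(-172.0)]
[np.float64(146.6), np.float64(46.5), np.float64(1.2), np.float64(-172.0)]
[np.float64(136.5), np.float64(70.9), np.float64(1.2), np.float64(-172.0)]
```

```bash
python3 -m jog '[[[-1,0.02,0.002,0,-0.03],[-1,0.05,0.006,0,-0.07],[-1,0.085,0.011,0,-0.11],[-1,0.115,0.015,0,-0.14],[-1,0.152,0.021,0,-0.172]]]' >/dev/null
python3 -m jog '[[[-1,0.03,0.009,0,-0.035],[-1,0.06,0.019,0,-0.07],[-1,0.09,0.028,0,-0.105],[-1,0.12,0.038,0,-0.14],[-1,0.146,0.046,0,-0.172]]]' >/dev/null
python3 -m jog '[[[-1,0.03,0.015,0,-0.035],[-1,0.06,0.031,0,-0.07],[-1,0.09,0.046,0,-0.105],[-1,0.115,0.06,0,-0.14],[-1,0.136,0.071,0,-0.172]]]' >/dev/null
python3 -m jog '[[[-1,0,0,0.02,0],[-1,0,0,0.05,0],[-1,0,0,0.07,0],[-1,0,0,0.07,0],[-1,0,0,0.07,0]]]'
python3 plan.py .5771 .136 .061 2.127 1
```

```text
time: 27.68
tool_pos: [0.5748, 0.1357, 0.1421]
tool_rot: [-3.138, -0.002, 2.127]
contact_force: [1.0, 0.4, -0.4]
opening: 0.0317
grip_force: 15.0
t 27.6833 [0.5748 0.1357 0.1421] 2.1268 open 0.0317 grip 14.99574415324787
[np.float64(-0.9), np.float64(2.1), np.float64(81.1), np.float64(-0.2)]
```

```bash
python3 -m jog '[[[-1,0,0.0015,0.03,0],[-1,0,0.0015,0.06,0],[-1,0,0.0015,0.08,0],[-1,0,0.0015,0.082,0],[-1,0,0.0015,0.082,0]]]'
python3 -m jog '[[[-1,0,0,0.003,0],[-1,0,0,0.006,0],[-1,0,0,0.008,0],[-1,0,0,0.008,0],[-1,0,0,0.008,0]]]'
python3 -m jog '[[[-1,0,0,0.001,0],[-1,0,0,0.001,0],[-1,0,0,0.001,0]]]'
```

```text
time: 28.1
tool_pos: [0.5773, 0.1364, 0.0621]
tool_rot: [-3.141, -0.0, 2.126]
contact_force: [-0.7, 0.1, 0.1]
opening: 0.0315
grip_force: 15.0
time: 28.52
tool_pos: [0.5773, 0.1366, 0.0543]
tool_rot: [3.141, 0.0, 2.127]
contact_force: [0.2, 0.5, -0.3]
opening: 0.0317
grip_force: 15.0
time: 28.77
tool_pos: [0.5775, 0.1366, 0.0533]
tool_rot: [3.141, 0.001, 2.127]
contact_force: [0.4, -0.1, 4.2]
opening: 0.0317
grip_force: 15.0
```

```bash
python3 -m jog '[[[0.4,0,0,-0.001,0],[0.4,0,0,-0.001,0],[0.4,0,0,-0.001,0],[0.4,0,0,-0.001,0],[0.4,0,0,-0.001,0]]]'
python3 -m jog '[[[0.4,0,0,-0.001,0],[0.4,0,0,-0.04,0],[0.4,0,0,-0.08,0],[0.4,0,0,-0.12,0],[0.4,0,0,-0.16,0]]]'
python3 -m jog '[[[0.4,-0.15,0,0,0],[0.4,-0.15,0,0,0],[0.4,-0.15,0,0,0],[0.4,-0.15,0,0,0],[0.4,-0.15,0,0,0]]]'
python3 - <<'E'
from h import *
cv2.imwrite('pics/f.png',cv2.resize(robot.read_camera('side')[120:340,160:490,::-1],None,fx=2.4,fy=2.4))
E
```

```text
time: 29.18
tool_pos: [0.577, 0.1366, 0.0535]
tool_rot: [-3.141, -0.0, 2.127]
contact_force: [0.6, -0.2, 0.8]
opening: 0.0602
grip_force: 0.0
time: 29.6
tool_pos: [0.5766, 0.1366, 0.2155]
tool_rot: [-3.141, -0.0, 2.127]
contact_force: [1.3, 1.0, -0.6]
opening: 0.0644
grip_force: 0.0
time: 30.02
tool_pos: [0.6581, 0.0039, 0.213]
tool_rot: [-3.141, 0.002, 2.122]
contact_force: [-1.7, -0.1, 0.1]
opening: 0.0644
grip_force: 0.0
```

View pics/f.png

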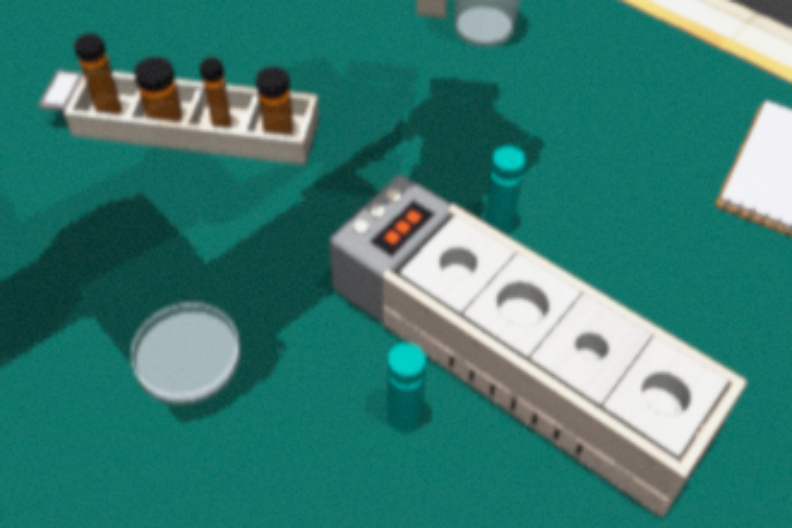

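All four vials stand upright in order (crop px x = 95, 158, 215, 275), the look-alikes are untouched, and the arm is clear.

```bash
python3 -m jog '[[[0.4,0,0,0,0],[0.4,0,0,0,0],[0.4,0,0,0,0]]]' && python3 -c "
from cell import robot; print(robot.hand_in())"
```

```text
time: 30.32
tool_pos: [0.6558, 0.0105, 0.214]
tool_rot: [3.141, -0.0, 2.128]
contact_force: [-0.9, 0.4, -0.2]
opening: 0.0644
grip_force: 0.0
the job is handed in; nothing more can be done
None
```

I moved all four vials upright into the rack, in order from the label tab: tall, squat, slim, medium. Each was lowered until it touched the compartment floor, and I handed the job in at about 30 s; the hand-in call returned no verdict.

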